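Open the sliding cover of the larger terminal box on the fixture table

ROBOT

A 6-joint arm with a two-finger parallel gripper is mounted at the origin on the work surface. World frame = base frame: x ahead of the robot, y to its left, z up, the work surface at z = 0. Lengths are in m, angles in rad, forces in N, time in s.
With the tool pointing down it reaches from about 0.225 to 0.875 m from the base axis. Payload 3.4 kg.
Tool frame: the origin (TCP) lies midway between the tips of the shut fingers; the grasp point (between the pads) lies grip_point_offset behind it (grip_point_offset is the distance from the TCP to the grasp point, in m); z points along the fingers, y is the direction in which the jaws open and shut (so a half turn about z gives the same grasp; the last joint's range is limited). The gripper opens to 85 mm and grips with 20 to 120 N. Pads are 22 mm wide; open, the fingers measure 114 mm over their backs; the gripper's body (76 mm by 85 mm) begins 54 mm behind the grasp point. The pads swing forward as they close: fully open they stand 13 mm farther back than shut.
Start: joints at [1.049, 0.276, 1.505, -0, 1.361, -0.121], TCP at [0.224, 0.529, 0.231] pointing down, gripper open.
Joint ranges: [-2.89, 2.89], [-0.75, 2.08], [0.22, 2.7], [-1.18, 4.32], [0.11, 2.71], [-2.7, 2.7]. Speed limits (rad/s): [2.57, 2.57, 3.14, 3.14, 3.14, 3.14].

INTERFACE

Orientations are given as a unit quaternion [w, x, y, z].
In Python, from rig import sense, get_image, get_calibration, job_done, grip_point_offset gives the robot as it stands. The module is installed in compiled form; this text tells all that it offers.
- The arm moves only by the shell command python3 -m inch 'ROWS' [FORCE]. ROWS is JSON, a list of rows, each a list of 5 numbers: the shift along the tool's x, y, z in cm, then the turn about the tool's z in rad, then the gripper's target within -1 to 1 (shut at 1, half-way at 0, fully open at -1). In form: [[tx, ty, tz, turn, hand], ...]. A call has 1 to 20 rows; each row is the pose to reach, as a shift and turn from the pose commanded when the call began, along the tool's axes at that moment; what a row does not reach only later rows make up. A row lasts 1/8 s, in which the tool goes at most 62.5 mm and 10.7 degrees, less where a joint would pass 70% of its speed; a pose out of reach is approached as far as the arm can. A call with a gripper value outside its range is refused whole. The fingers move at their own pace and stop on an object; FORCE is the grip in N (left out, the last holds). Time passes only in rows, so rows that repeat a pose let the fingers close. It gives the time, the measured TCP pose, the force and the opening at its end, in the units of the state.
- sense(): the state, without advancing time (a new reading comes with each control period).
- get_image(name): name is "side" or "top"; returns (picture, depth): 480x640x3 uint8, blue, green, red; 480x640 float32, m along the optical axis (not along the pixel's ray), 0 where there is no reading.
- get_calibration(name): a dict with "fx", "fy", "cx", "cy" (pixels), "k1" (the pictures are not rectified: a ray, as slopes to the right and down, at radius r is drawn at 1 + k1 r^2 times it, then the intrinsics apply), "rvec" (rotation vector, rad) and "tvec" (3), from world to camera coordinates, as OpenCV has them. Camera axes: x right, y down, z forward; pixel columns grow to the right and rows downward; lengths in m; the calibration is good to about 2 mm. A picture is of the moment at which its call begins. get_calibration takes no time and is no camera call.
- job_done(): hands the job in, once; it reports no verdict.
The state is a dict: "time_s": time; "qpos": joint angles; "dq": joint speeds; "tau": joint torques, N m; "tcp_pos": TCP position; "tool_rot": TCP orientation; "ft_force": force on the tool from outside, world axes, zero at the start; "torque": the same for the moment, N m; "gripper_width": finger opening in m.
Only numpy, scipy, OpenCV 4.12 (cv2) and the standard library are available. Lean on these libraries where they do the work, as an engineer would, in place of code of your own. Each camera call takes 0.05 s, during which the arm holds its last target. There are 200 camera calls.

TASK

Open the larger of the two grey terminal boxes bolted to the fixture table: with the fingertips, press its black snap tab all the way down (it stays down), then push its thick white sliding cover off its seat, along the rails towards the stop, until the terminal well is completely uncovered. Only press and push: leave the cover lying flat on the box, do not pick anything up, keep the smaller box shut and leave the other things on the table where they are.

Things in the scene. Friction and masses are not known exactly. Their poses are not given: they have to be found in the camera images.
- big_box: The larger grey terminal box, fixed, yawed up to 0.4 rad. Origin on the table, 5 mm ahead of the seated cover's front edge; +x: the way the cover slides (away from the robot), z up. x -118 to +122 mm plus low 18 mm feet, 109 mm wide. Upper face 45 mm high: cover's seat (x < 0), bare landing (x > 0). Side rails 8 mm wide, top at 54 mm. The rear end is open: the cover's rear face stands free.
- big_well (a point): Centre of the mouth of the larger box's terminal well, 86 (x) x 60 mm (y), in the seat, 45 mm above the table, at x = -60 mm in the box's frame; hidden under the cover at first. Axes as the box's.
- big_stop (a point): Foot of the stop at the far end of the larger box's landing: middle of its near face, at x = +112 mm, 45 mm above the table. The stop is 8 mm high across the whole width.
- big_cover: The larger box's cover: loose flat white block 110 (x) x 90 (y) x 22 mm, 0.14 to 0.28 kg. Origin: centre of its underside, axes as the box's. Seated: x = -60 mm in the box's frame, top 67 mm above the table; 1.5 mm play to each rail. Held by the tab's catch; once freed it slides (1 to 3 N) 117 mm to the stop (x = +57 mm) and stays where left. The well is clear from x = +38 mm on.
- big_tab (a joint): Travel of the larger box's snap tab in m: 0 up (starts at 0 to 0.002), 0.011 fully down. Pressed straight down it resists with about 4 N and stays where it is left; its catch, 8 mm above the seat when up, frees the cover from 0.0085 on.
- big_tab_top (a point): Centre of the top face of the larger box's tab: black square pad 32 x 32 mm standing 20 mm above its 56 x 48 mm housing (top 65 mm above the table when up, 54 mm fully down), at x +6, y +78.5 mm in the box's frame, outside the +y rail. Moves with the tab.
- small_box: The smaller terminal box, of the same make, leave it shut: x -88 to +92 mm, 83 mm wide, feet 18 mm at each end, tab housing on its +y side out to y = +90 mm, seat 45 mm high. Origin on the table 5 mm ahead of its seated cover's front edge; +x is the way its cover slides.
- small_cover: The smaller box's cover, 80 x 64 x 22 mm, loose on its seat, top 67 mm above the table; origin: centre of its underside. Must stay.
- small_tab (a joint): Travel of the smaller box's tab in m, 0 up; must not be pressed. Its pad, 32 x 32 mm, top 65 mm above the table, is at x +6, y +65.5 mm in the smaller box's frame.
- socket: Bystander: steel socket, upright tube 28 mm across, 38 mm high, on the table beside the larger box's +y side behind the tab. Origin: centre of its underside.
- bolt: Bystander: hex bolt standing on its head, 45 mm high, on the table beside the smaller box. Origin: centre of its underside.
- tape: Bystander: tape measure, black, 76 x 36 x 66 mm high. Origin: centre of its underside.
- wrench: Bystander: spanner lying flat near the robot's base. Origin: middle of its underside.
- screwdriver: Bystander: screwdriver lying at the left of the table. Origin: middle of its underside.
- offcut: Bystander: dark steel plate 60 x 35 x 8 mm lying near the robot's base. Origin: centre of its underside.
- fclamp: Bystander: F-clamp lying on its side, bar 300 mm long, red handle. Origin: middle of its bar, on the table.
There are look-alikes about, which are no part of the job. What is shaped like the big_cover but red is not meant.

How it is judged:
On the way, in this order (a step that is already met when the one before it is completed fails the run):
1. the larger box's tab is pressed down (8.5 mm or more) while its cover is still on its seat (value of joint big_tab above 0.0085 m and x of big_cover in the frame of big_box below -0.045 m), for 0.1 s.
2. the cover has been pushed clear of the terminal well (x of big_cover in the frame of big_box above 0.038 m), for 0.1 s.
At the end, for the whole second after the job is handed in: The larger box's cover lies flat and still on the landing, its rear edge past the front edge of the well (cover centre 38 to 68 mm ahead of the box's origin, within 4 mm of seat height, tilt under 0.06 rad); the smaller box's cover is on its seat and its tab up (x of big_cover in the frame of big_box between 0.038 and 0.068 m and z of big_cover in the frame of big_box between 0.042 and 0.049 m and angle between big_cover's own z axis and vertical below 0.06 rad and linear speed of big_cover below 0.01 m/s and distance between small_cover and small_box below 0.07 m and x of small_cover in the frame of small_box below -0.037 m and value of joint small_tab below 0.005 m); the robot touches nothing.
It fails at once if the larger box's cover is lifted (10 mm) or tipped (z of big_cover in the frame of big_box above 0.055 m or angle between big_cover's own z axis and vertical above 0.2 rad).
It fails at once if the smaller box's tab is pressed or its cover moved (value of joint small_tab above 0.005 m or distance of small_cover from where it was at the start of the episode above 0.01 m).
It fails at once if a thing lying about is moved by more than 25 mm (distance of any of socket, bolt, tape, wrench, screwdriver, offcut, fclamp from where it was at the start of the episode above 0.025 m).
It also fails if it takes over 40 s, if anything falls off the work surface, if the arm or the gripper's body presses on something with over 40 N, if the wrist force passes 120 N, or if a joint passes its speed limit or range.

## Working session

There is one attempt and no reset: what is moved stays moved. The work goes in short steps, Python scripts to look and compute and a shell command to move; the robot and the scene stay as the last step left them, time stands still between calls to the robot, and variables do not carry over. Pictures are saved under pics/ and viewed, about 8 in all and at most 12, crops included, and the job is handed in when it is done.

```bash
mkdir -p pics; cat > h.py <<'E'
import numpy as np, cv2
from rig import *
from scipy.spatial.transform import Rotation as R
def cal(n):
    c=get_calibration(n); return c,R.from_rotvec(np.ravel(c["rvec"])).as_matrix(),np.ravel(c["tvec"])
def rays(n,uv):
    c,Rm,t=cal(n); K=np.array([[c["fx"],0,c["cx"]],[0,c["fy"],c["cy"]],[0,0,1]])
    p=cv2.undistortPoints(np.float64(uv).reshape(-1,1,2),K,np.array([c["k1"],0,0,0.]))[:,0]
    d=np.c_[p,np.ones(len(p))]; return -Rm.T@t, d@Rm
def onplane(n,uv,z):
    o,d=rays(n,uv); return o+d*((z-o[2])/d[:,2])[:,None]
def cloud(n,dep):
    v,u=np.mgrid[:480,:640]; o,d=rays(n,np.c_[u.ravel(),v.ravel()])
    P=o+d*dep.reshape(-1,1); P[dep.ravel()==0]=np.nan
    return P.reshape(480,640,3)
E
python3 - <<'E'
from h import *
for n in("top","side"):
    im,d=get_image(n); cv2.imwrite(f"pics/{n}0.png",im); np.save(f"{n}0.npy",d)
    c,Rm,t=cal(n); print(n,-Rm.T@t,c["fx"],c["k1"])
print(sense(),grip_point_offset)
E
```

```text
top [ 0.32780664 -0.02706002  1.69406347] 597.4327684488142 -0.052668635058960564
side [-0.1922702  -0.72335505  0.65004191] 487.1155291959709 -0.12869902634168745
{'time_s': 0.1, 'qpos': array([ 1.04901909e+00,  2.76561621e-01,  1.50600873e+00, -8.59271764e-06,
        1.36073531e+00, -1.20981982e-01]), 'dq': array([ 0.0002077 , -0.00154394, -0.00388588, -0.00055632,  0.00061327,
       -0.00051228]), 'tau': array([ 1.96400651e-03, -4.17696655e+01, -2.46405351e+01, -2.08315532e-04,
        5.84751993e-03,  1.38171833e-05]), 'tcp_pos': array([0.22409305, 0.52901187, 0.23050833]), 'tool_rot': array([-2.66561618e-04,  1.99058062e-01,  9.79987324e-01, -8.13974751e-04]), 'ft_force': array([-0.02301357, -0.34770372,  0.07484895]), 'torque': array([-0.03687845,  0.06257199, -0.01281774]), 'gripper_width': 0.08492178995362588} 0.0187
```

View pics/top0.png

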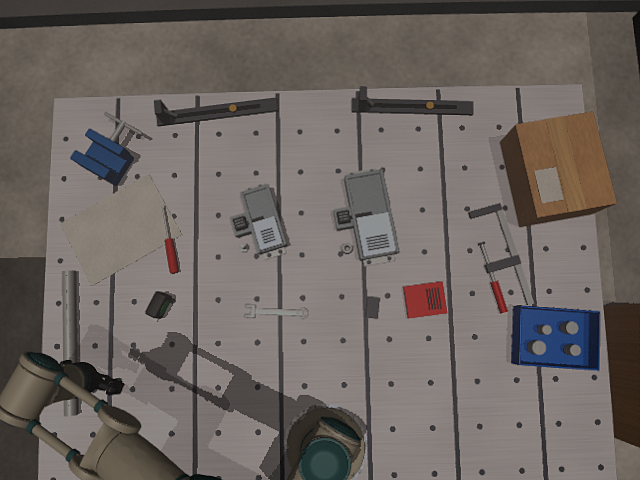

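View pics/side0.png

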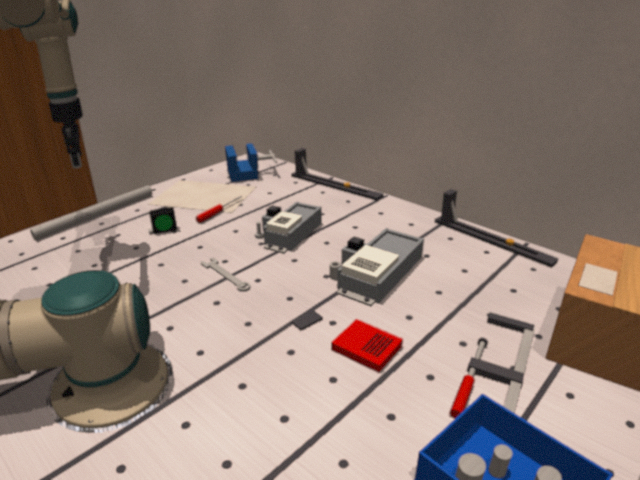

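Top view: two grey boxes, at (370,215), the larger, and (263,220), the smaller. The larger one has a white cover at (376,234), a black tab at (343,216) and the socket at (346,249). The red look-alike at (425,300) isn't meant. Next I'll enlarge this area and measure.

```bash
python3 - <<'E'
from h import *
im=cv2.imread("pics/top0.png"); d=np.load("top0.npy")
x0,y0,x1,y1=215,155,415,275
big=cv2.resize(im[y0:y1,x0:x1],None,fx=4,fy=4,interpolation=cv2.INTER_CUBIC)
P=cloud("top",d); Z=P[...,2]
hsv=cv2.cvtColor(im,cv2.COLOR_BGR2HSV)
top=((Z>.060)&(Z<.075)).astype(np.uint8)
n,l,s,c=cv2.connectedComponentsWithStats(top)
for i in range(1,n):
    if s[i,4]>60 and x0<c[i][0]<x1 and y0<c[i][1]<y1: print("h60-75",s[i],c[i],np.nanmedian(P[l==i],0))
m=np.zeros((480,640),np.uint8); 
m[(hsv[...,2]>165)&(hsv[...,1]<50)&(Z>.055)&(Z<.08)]=255
m=cv2.morphologyEx(m,cv2.MORPH_CLOSE,np.ones((5,5)))
for c in cv2.findContours(m,0,1)[0]:
    if cv2.contourArea(c)>200:
        b=cv2.boxPoints(cv2.minAreaRect(c)); w=onplane("top",b,.067)
        print("white",w[:,:2].mean(0),w[:,:2].round(4).tolist(),[np.linalg.norm(w[i]-w[i-1]).round(4) for i in range(4)],b.mean(0))
m=np.zeros((480,640),np.uint8); m[(hsv[...,2]<60)&(Z>.045)&(Z<.08)]=255
for c in cv2.findContours(m,0,1)[0]:
    if cv2.contourArea(c)>60 :
        b=cv2.boxPoints(cv2.minAreaRect(c)); w=onplane("top",b,.065)
        print("black",w[:,:2].mean(0),[np.linalg.norm(w[i]-w[i-1]).round(4) for i in range(4)],b.mean(0))
cv2.imwrite("pics/crop1.png",big)
E
```

```text
h60-75 [337 210  13  13 124] [342.78225806 215.71774194] [ 0.63082837 -0.06384765  0.06568593]
h60-75 [ 354  212   44   44 1243] [375.32823813 233.74818986] [ 0.57809108 -0.15181972  0.06778693]
h60-75 [233 216  15  14 121] [239.81818182 222.26446281] [0.61974409 0.22197859 0.06582362]
h60-75 [250 216  33  33 607] [266.70181219 232.12191104] [0.59088829 0.147241   0.06772327]
black [ 0.27060816 -0.73871486] [np.float64(0.1475), np.float64(0.0139), np.float64(0.1476), np.float64(0.0137)] [595.5 340.5]
black [ 0.29231259 -0.5256818 ] [np.float64(0.0102), np.float64(0.1554), np.float64(0.0103), np.float64(0.1555)] [517.31744 334.97723]
black [0.39932597 0.45083879] [np.float64(0.0399), np.float64(0.0698), np.float64(0.04), np.float64(0.0696)] [156.80003 304.4    ]
black [0.61851966 0.21949646] [np.float64(0.0357), np.float64(0.0383), np.float64(0.0357), np.float64(0.0382)] [240.88239 223.02943]
black [ 0.62884084 -0.06776367] [np.float64(0.0348), np.float64(0.0403), np.float64(0.0348), np.float64(0.0402)] [344.32693 216.63463]
```

View pics/crop1.png

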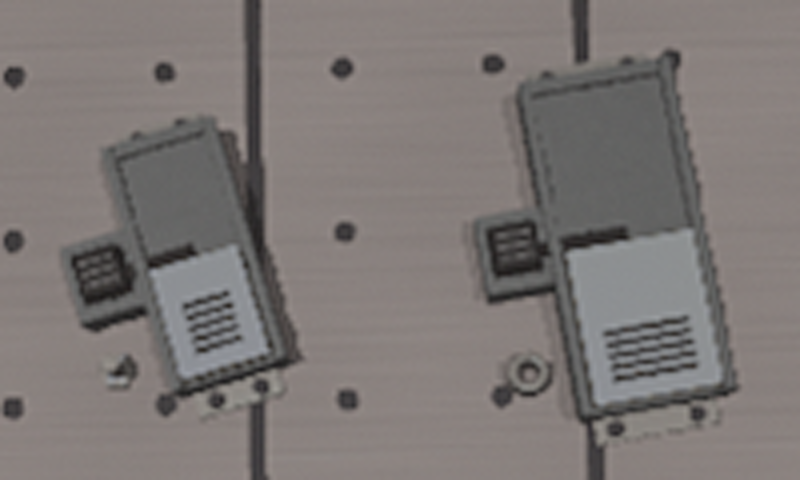

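The crop confirms the larger box is on the right, with its tab pad at crop (513,247), the white cover at (645,315) and the socket at (528,373). The tab-to-cover distance measures 102.6 mm, as it must. Next: yaw, a side-view check, and the rows in tool axes.

```bash
python3 - <<'E'
from h import *
d=np.load("top0.npy"); P=cloud("top",d); Z=P[...,2]
for nm in("top","side"):
    im=cv2.imread(f"pics/{nm}0.png");P=cloud(nm,np.load(f"{nm}0.npy"));Z=P[...,2]
    for lo,hi in((.060,.075),):
        m=((Z>lo)&(Z<hi)&(abs(P[...,0]-.6)<.12)&(P[...,1]<-.03)&(P[...,1]>-.25)).astype(np.uint8)
        n,l,s,c=cv2.connectedComponentsWithStats(m)
        for i in range(1,n):
            if s[i,4]<40: continue
            w=onplane(nm,np.argwhere(l==i)[:,::-1],.067 if s[i,4]>400 else .065)[:,:2]
            r=cv2.minAreaRect((w*1000).astype(np.float32)); print(nm,r,w.mean(0),s[i,4])
            C=w-w.mean(0)
            # long-axis yaw from PCA
            e,V=np.linalg.eigh(C.T@C); print(" pca yaw",np.arctan2(V[1,1],V[0,1]))
s=sense(); M=R.from_quat(np.roll(s["tool_rot"],-1)).as_matrix(); print(M.round(3))
yaw=.16; B=np.array([np.cos(yaw),np.sin(yaw)])
print("jaw yaw",np.arctan2(M[1,1],M[0,1]),"toolx yaw",np.arctan2(M[1,0],M[0,0]))
E
```

```text
top ((631.421875, -63.475975036621094), (32.65065002441406, 31.581253051757812), 9.5469970703125) [ 0.63151695 -0.06355711] 124
 pca yaw -2.9219758418886013
top ((580.5870971679688, -152.27993774414062), (114.65011596679688, 98.84602355957031), 8.958723068237305) [ 0.57835054 -0.15169489] 1243
 pca yaw -2.929519894434089
side ((626.5325317382812, -68.60212707519531), (39.91827392578125, 36.21642303466797), 7.556560039520264) [ 0.62603108 -0.06841605] 113
 pca yaw -2.603769166904099
side ((572.308349609375, -156.39230346679688), (123.16961669921875, 95.64920806884766), 9.006546974182129) [ 0.57124507 -0.15776406] 1161
 pca yaw -2.934086915087527
[[-0.921  0.39  -0.001]
 [ 0.39   0.921 -0.001]
 [ 0.    -0.002 -1.   ]]
jaw yaw 1.1700030404046644 toolx yaw 2.7407990296271683
```

Yaw is about 0.158 rad. The side view's offset of about 5 mm points toward that camera, so its mask is catching side walls; I'll use the top view. Moving above the tab with the jaws shut and the tool x turned to box -x.

```bash
python3 -m inch '[[-15,-9.7,2,-0.14,1],[-30,-19.3,4,-0.28,1],[-60.6,-38.7,6,-0.56,1],[-60.6,-38.7,6,-0.56,1],[-60.6,-38.7,6,-0.56,1],[-60.6,-38.7,6,-0.56,1],[-60.6,-38.7,6,-0.56,1],[-60.6,-38.7,6,-0.56,1],[-60.6,-38.7,6,-0.56,1],[-60.6,-38.7,6,-0.56,1],[-60.6,-38.7,6,-0.56,1],[-60.6,-38.7,6,-0.56,1],[-60.6,-38.7,6,-0.56,1],[-60.6,-38.7,6,-0.56,1],[-60.6,-38.7,6,-0.56,1],[-60.6,-38.7,6,-0.56,1]]'
python3 - <<'E'
from h import *
s=sense(); M=R.from_quat(np.roll(s["tool_rot"],-1)).as_matrix(); print(s["time_s"],s["qpos"].round(2),"toolx yaw",np.arctan2(M[1,0],M[0,0])%6.283)
print("tab shift cm",M.T@(np.array([.6315,-.0635,.065])-s["tcp_pos"])*100)
E
```

```text
time_s: 2.1
tcp_pos: [0.6309, -0.0621, 0.1717]
tool_rot: [0.0, -0.08, 0.997, 0.0]
ft_force: [0.7, -0.2, -0.0]
gripper_width: 0.0001
2.1 [-0.21  0.4   1.47  0.    1.27 -1.94] toolx yaw 3.302056504743303
tab shift cm [-0.03614592 -0.14682595 10.67410416]
```

```bash
python3 -m inch '[[0,-0.15,5,0,1],[0,-0.15,9,0,1],[0,-0.15,10.2,0,1],[0,-0.15,10.6,0,1],[0,-0.15,10.9,0,1],[0,-0.15,11.2,0,1],[0,-0.15,11.5,0,1],[0,-0.15,11.8,0,1],[0,-0.15,11.8,0,1],[0,-0.15,11.8,0,1]]'
```

```text
time_s: 3.35
tcp_pos: [0.6328, -0.0648, 0.054]
tool_rot: [0.001, -0.079, 0.997, -0.0]
ft_force: [1.0, 0.7, 5.2]
gripper_width: 0.0001
```

```bash
python3 -m inch '[[0,0,0.1,0,1],[0,0,0.1,0,1]]'; python3 -m inch '[[0,0,-3,0,1],[0,0,-6,0,1],[0,0,-9,0,1],[0,0,-9,0,1],[0,0,-9,0,1]]'
python3 - <<'E'
from h import *
im,d=get_image("top"); P=cloud("top",d)
im2,d2=get_image("side"); P2=cloud("side",d2)
cv2.imwrite("pics/side1.png",cv2.resize(im2[210:310,310:440],None,fx=6,fy=6,interpolation=cv2.INTER_CUBIC)[:600,:780])
for Q in(P,P2):
    k=np.hypot(Q[...,0]-.6315,Q[...,1]+.0635)<.010; k&=Q[...,2]<.1; print("tab z",np.nanmedian(Q[...,2][k]),k.sum())
s=sense(); M=R.from_quat(np.roll(s["tool_rot"],-1)).as_matrix()
print("toolx yaw",np.arctan2(M[1,0],M[0,0])%6.283, s["tcp_pos"])
y=.158; bx=np.array([np.cos(y),np.sin(y),0]); c=np.array([.578,-.152,0])
for x in(-.085,-.080): 
    t=c+bx*x; t[2]=.053; print(x,t,"shift cm",M.T@(t-s["tcp_pos"])*100)
E
```

```text
time_s: 3.6
tcp_pos: [0.6328, -0.0648, 0.054]
tool_rot: [0.002, -0.079, 0.997, -0.0]
ft_force: [-0.2, 1.7, 10.3]
gripper_width: -0.0002
time_s: 4.22
tcp_pos: [0.6307, -0.0648, 0.141]
tool_rot: [-0.001, -0.079, 0.997, 0.0]
ft_force: [-0.2, 0.1, -0.3]
gripper_width: 0.0002
tab z 0.0561391514686338 31
tab z 0.05618945906956285 24
toolx yaw 3.3005524495554424 [ 0.63044476 -0.06464681  0.14045516]
-0.085 [ 0.49405876 -0.16537419  0.053     ] shift cm [15.03471604 -7.79447892  8.78401318]
-0.08 [ 0.49899648 -0.16458747  0.053     ] shift cm [14.53471888 -7.7950496   8.7824273 ]
```

View pics/side1.png

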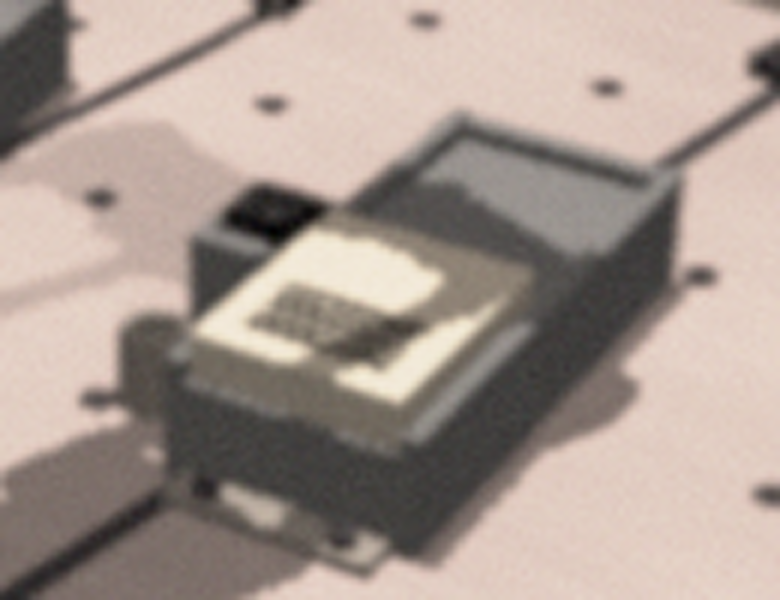

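The tab bottomed out: TCP at 54 mm with 10 N, and both views read about 56 mm against 65.7 before. The crop shows the pad at (270,210) flush and the cover at (350,310) still seated. Moving behind the cover.

```bash
python3 -m inch '[[5,-2.6,0,0,1],[10,-5.2,0,0,1],[15,-7.8,0,0,1],[15,-7.8,0,0,1],[15,-7.8,4,0,1],[15,-7.8,7,0,1],[15,-7.8,8.8,0,1],[15,-7.8,8.8,0,1],[15,-7.8,8.8,0,1]]'
python3 - <<'E'
from h import *
s=sense(); y=.158; bx=np.array([np.cos(y),np.sin(y),0]); by=np.array([-bx[1],bx[0],0]); r=s["tcp_pos"]-np.array([.578,-.152,0]); print(r@bx,r@by,r[2])
E
```

```text
time_s: 5.45
tcp_pos: [0.4967, -0.1654, 0.0544]
tool_rot: [0.0, -0.08, 0.997, -0.0]
ft_force: [0.3, 0.2, -0.5]
gripper_width: -0.0002
-0.08240682802861497 -0.0004708909191186559 0.05444937797939777
```

```bash
python3 -m inch '[[-0.8,0,0,0,1],[-1.4,0,0,0,1],[-2,0,0,0,1],[-2.6,0,0,0,1],[-3.2,0,0,0,1],[-4,0,0,0,1],[-4,0,0,0,1]]'
python3 -m inch '[[-0.6,0,0,0,1],[-1.2,0,0,0,1],[-1.8,0,0,0,1],[-2.4,0,0,0,1],[-3,0,0,0,1],[-3.6,0,0,0,1],[-4.2,0,0,0,1],[-4.8,0,0,0,1],[-5.4,0,0,0,1],[-6,0,0,0,1],[-6.6,0,0,0,1],[-7.2,0,0,0,1],[-7.5,0,0,0,1],[-7.5,0,0,0,1]]'
python3 - <<'E'
from h import *
s=sense(); y=.158; bx=np.array([np.cos(y),np.sin(y),0]); by=np.array([-bx[1],bx[0],0]); r=s["tcp_pos"]-np.array([.578,-.152,0]); print("tcp box x",r@bx-.06,r@by)
im,d=get_image("side"); P=cloud("side",d)
cv2.imwrite("pics/side2.png",cv2.resize(im[190:310,310:460],None,fx=5,fy=5,interpolation=cv2.INTER_CUBIC))
E
```

```text
time_s: 6.32
tcp_pos: [0.5367, -0.1592, 0.0543]
tool_rot: [0.001, -0.08, 0.997, -0.0]
ft_force: [0.2, 0.1, 0.7]
gripper_width: 0.0004
time_s: 8.07
tcp_pos: [0.61, -0.1473, 0.0544]
tool_rot: [0.0, -0.08, 0.997, -0.0]
ft_force: [0.2, 0.3, 0.4]
gripper_width: -0.0003
tcp box x -0.027680671149383773 -0.00043390284865432277
```

View pics/side2.png

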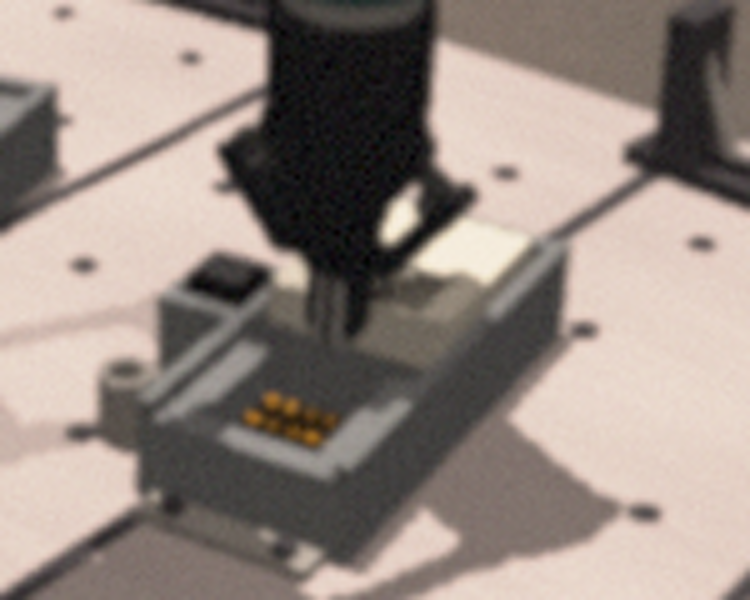

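The cover has slid flat up to crop (430,270) and the terminals show at (290,415). Estimated cover x is about 38 mm, so 12 mm more, then back off and rise.

```bash
python3 -m inch '[[-0.4,0,0,0,1],[-0.8,0,0,0,1],[-1.2,0,0,0,1],[-1.2,0,0,0,1]]'; python3 -m inch '[[1,0,0,0,1],[3,0,-1,0,1],[4,0,-6,0,1],[8,0,-12,0,1],[14,0,-14,0,1],[20,0,-14,0,1],[20,0,-14,0,1],[20,0,-14,0,1]]'
python3 - <<'E'
from h import *
y=.158; bx=np.array([np.cos(y),np.sin(y)]); by=np.array([-bx[1],bx[0]]); o=np.array([.578,-.152])+bx*.06
for n in("top","side"):
    im,d=get_image(n); P=cloud(n,d); cv2.imwrite(f"pics/{n}3.png",im)
    L=np.stack([(P[...,:2]-o)@bx,(P[...,:2]-o)@by,P[...,2]],-1)
    m=(P[...,2]>.061)&(P[...,2]<.075)&(abs(L[...,1])<.06)&(abs(L[...,0])<.2)
    q=L[m]; print(n,"x range",np.percentile(q[:,0],[1,50,99]),"y",np.median(q[:,1]),"n",m.sum())
    k=(abs(q[:,1])<.035)&(abs(q[:,0]-np.median(q[:,0]))<.045); A=np.c_[q[k][:,:2],np.ones(k.sum())]
    f=np.linalg.lstsq(A,q[k][:,2],rcond=None)[0]; print(" slope",f[:2],"median z",np.median(q[k][:,2]))
    kt=np.hypot(L[...,0]-.006,L[...,1]-.0785)<.01; print(" tab z",np.nanmedian(P[...,2][kt]))
im=cv2.imread("pics/top3.png"); cv2.imwrite("pics/crop3.png",cv2.resize(im[155:275,215:415],None,fx=4,fy=4))
for n in("top","side"):
    a=cv2.imread(f"pics/{n}0.png"); b=cv2.imread(f"pics/{n}3.png")
print(sense()["ft_force"],sense()["tcp_pos"])
E
```

```text
time_s: 8.62
tcp_pos: [0.6221, -0.1454, 0.0543]
tool_rot: [0.001, -0.08, 0.997, -0.0]
ft_force: [0.2, 1.1, 0.2]
gripper_width: -0.0001
time_s: 9.62
tcp_pos: [0.4231, -0.1773, 0.195]
tool_rot: [0.001, -0.079, 0.997, -0.0]
ft_force: [1.4, -0.4, -1.2]
gripper_width: -0.0004
top x range [-0.02663079  0.0516333   0.10849088] y -6.343135395274649e-05 n 1191
 slope [-0.01192941  0.00043542] median z 0.06780577699338697
 tab z 0.054771004663451306
side x range [-0.00658197  0.04140685  0.10418136] y -0.005741899997055978 n 934
 slope [0.0150387  0.00483032] median z 0.06905844756909518
 tab z 0.05667997335643771
[-0.1096999  -0.1562243  -0.37721834] [ 0.42448999 -0.17733081  0.19455082]
```

View pics/crop3.png

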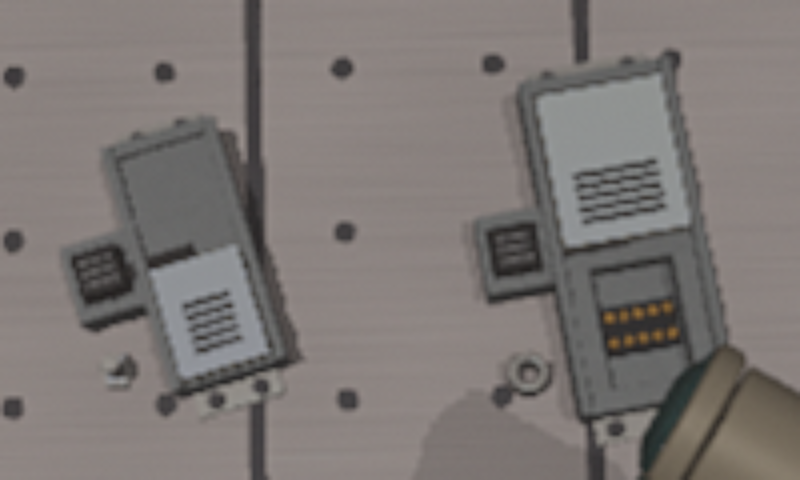

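View pics/side3.png

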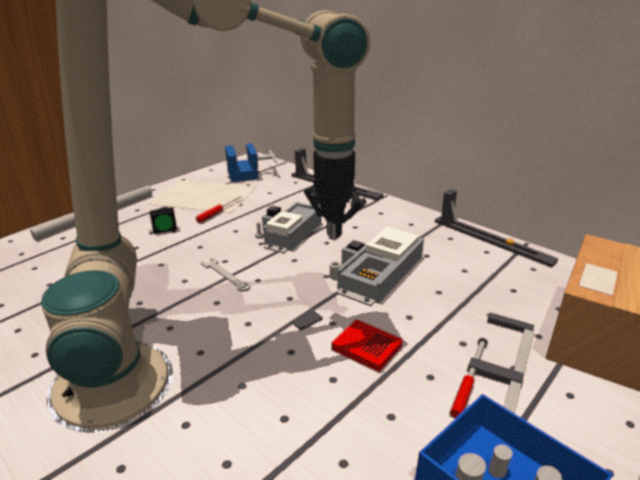

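The top crop shows the cover at (612,160) on the landing, its rear edge at about y=240 and well past the well's front edge at y=262. The small box and socket are unchanged. The side view shows the arm clear of everything. Handing in.

```bash
python3 -c "
from rig import *
print(job_done())"
```

```text
the job is handed in; nothing more can be done
None
```

The larger box is open. I pressed its snap tab fully down, then pushed the white cover along the rails with the shut fingertips, backed the arm off and handed in at about 9.7 s; no verdict was reported.

- **Tab:** it bottomed out with the fingertips at 54 mm and 10 N. The cameras read its top at 55–57 mm afterwards, against about 66 mm before.
- **Cover:** it lies flat at about x = 50 mm, about 7 mm short of the stop. Fingertip position gives about 50 mm and the top camera 51.6 mm; the required range is 38–68 mm. Its top is at about 68 mm with a slope under 0.02, and the well is fully uncovered.
- **Other things:** the small box, socket, bolt and the other items in view look unmoved in the last pictures. I judged this by eye rather than measuring it.
- **Disagreement:** the side camera read about 5–9 mm nearer to itself than the top camera, both at the start and at the end (cover x of 41 mm). I put this down to its height mask catching side walls. I relied on the top view, which agreed with the contact geometry.

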